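Scoop the macadamias into the blue bowl

TASK

Take the aluminium scoop that stands in the wooden tray by its upright handle, scoop up both macadamia nuts in one go, and tip them into the blue bowl, not the white one. Then stand the scoop upright again, in the tray or on the shelf, and let go of it. Do not touch the nuts with the fingers.

Things in the scene. Friction and masses are not known exactly. Their poses are not given: they have to be found in the camera images.
- scoop_grip (a point): Centre of the aluminium scoop's upright dark wood handle, 22 mm square, from 46 mm below to 20 mm above this point; grasp from above. x = way the open front points, y across, z up the handle. About 160 g. Flat underside 80 mm below; 2 mm sheet pan 84 mm wide, from 12 mm behind this point to the straight front lip 90 mm ahead; rear and side walls 30 mm high, sides 12 mm from 48 to 82 mm ahead.
- nut_a: A macadamia nut: smooth brown ball, 28 mm diameter, 12 g, small pale tip, rolls easily; origin at its centre. It lies on the floor of a fixed light wood tray (242 x 110 x 34 mm, walls and floor 6 mm thick) between the scoop's lip and the tray's front wall. The scoop starts standing on the tray's floor, parallel to it and on its centre line.
- nut_b: The other macadamia nut, of the same kind, beside nut_a on the tray floor; origin at its centre. Measured from the handle's starting point along the scoop's x, the tray's front wall has its inner face 210 mm ahead (120 mm beyond the lip) and its rear wall 20 mm behind; the side walls clear the scoop by 7 mm each. The tray stays where it is.
- bowl_blue: The blue ceramic bowl for the nuts, loose on the shelf, 350 g, round, 124 mm across the rim, 55 mm high, wall about 4 mm; origin at the centre of its underside, z up. A white bowl of the same shape stands about 180 mm away along the world's x, nearer to the robot or farther: not the one.
Not all that is in view belongs to the job. Of the things that look like the part that bears scoop_grip, the larger one is meant. What is shaped like the bowl_blue but red is not meant.

How it is judged:
By the outcome, as a careful person would: the job done as asked, in the order asked, and still so for the second after the job is handed in, with the robot touching nothing.
It also fails if it takes over 59 s, if anything falls off the work surface, if the arm or the gripper's body presses on something with over 40 N, if the wrist force passes 120 N, or if a joint passes its speed limit or range.

ROBOT

A 6-joint arm with a two-finger parallel gripper is mounted at the origin on the work surface. World frame = base frame: x ahead of the robot, y to its left, z up, the work surface at z = 0. Lengths are in m, angles in degrees, forces in N, time in s.
With the tool pointing down it reaches from about 0.25 to 0.775 m from the base axis. Payload 4 kg.
Tool frame: the origin (TCP) lies midway between the tips of the shut fingers; the grasp point (between the pads) lies 19 mm behind it (tcp_to_grasp is the distance from the TCP to the grasp point, in m); z points along the fingers, y is the line along which they close (so a half turn about z gives the same grasp; the last joint's range is limited). The gripper opens to 85 mm and grips with 20 to 120 N. Pads are 22 mm wide; open, the fingers measure 114 mm over their backs; the gripper's body (76 mm by 85 mm) begins 54 mm behind the grasp point. The pads swing forward as they close: fully open they stand 13 mm farther back than shut.
Start: joints at [-79.761, 4.996, 78.535, -0, 96.463, -5.907], TCP at [0.153, -0.528, 0.231] pointing down, gripper open.
Joint ranges: [-177.83, 177.83], [-43.37, 116.18], [15.69, 146.23], [-61.86, 241.86], [9.47, 152.12], [-147.06, 147.06]. Speed limits (degrees/s): [159.86, 159.86, 180, 180, 180, 180].

INTERFACE

Orientations are given as [roll, pitch, yaw] about the fixed x, y, z axes, in that order (R = Rz(yaw) Ry(pitch) Rx(roll)).
In Python, from plant import observe, get_image, job_done, silhouettes, tcp_to_grasp gives the robot as it stands. The module is installed in compiled form; this text tells all that it offers.
- The arm moves only by the tool arm_command, never from a script. Its arguments are lists of equal length, an entry for each row: "grip": the finger opening in m, from 0 to 0.0854; "linear": the shift along the tool's x, y, z in m, a list of three; "twist": the turn, a rotation vector about the tool's x, y, z in degrees, a list of three. In form: {"grip": [grip, ...], "linear": [[tx, ty, tz], ...], "twist": [[ax, ay, az], ...]}. A call has 1 to 10 rows; each row is the pose to reach, as a shift and turn from the pose commanded when the call began, along the tool's axes at that moment; what a row does not reach only later rows make up. A row lasts 1/12 s, in which the tool goes at most 41.7 mm and 7.16 degrees, less where a joint would pass 70% of its speed; a pose out of reach is approached as far as the arm can. A call with a gripper value outside its range is refused whole. The fingers move at their own pace and stop on an object; the grip force is fixed at half the most. Time passes only in rows, so rows that repeat a pose let the fingers close. It gives the time, the measured TCP pose, the force, the opening and the grip force at its end, in the units of the state.
- observe(): the state, without advancing time (a new reading comes with each control period).
- get_image(name): name is "scene" or "side" or "wrist"; returns a dict with "color" (480x640x3 uint8, blue, green, red), "z_map" (480x640 float32, m along the optical axis (not along the pixel's ray), 0 where there is no reading), "intrinsics" (3x3 intrinsics, pixels), "R" (3x3) and "t" (3): a world point X has camera coordinates R X + t; the wrist camera has in their place "tool_from_camera" (4x4, takes a point from camera to tool coordinates, whose origin is the TCP and whose axes are the flange's). Camera axes: x right, y down, z forward; pixel columns grow to the right and rows downward; lengths in m; the calibration is good to about 2 mm. A picture is of the moment at which its call begins: read the wrist's pose just before it.
- job_done(): hands the job in; it is judged then, once.
Trained networks look in a picture, given as the dict that the camera call returned (one of the last four; its "shot" number tells which), for a name from the list of things; names that differ only in an ending like _2 or _b are one class to them, and where a whole thing is asked for, a point or a joint stands for the part that bears it (a point fixed in the world has none). Each returns a list of dicts, best first, with "confidence" (0 to 1); they miss things now and then, are a little off and sometimes report something else, mostly with a low value. They report only what shows in the picture. A call takes as long as a camera call. They do not tell look-alikes from the thing itself.
- silhouettes(query, picture): "pixels" (480x640 bool, what is visible of it) and "point" ([column, row] in pixels, amid what is visible of it).
The state is a dict: "t": time; "joint_positions": joint angles; "dq": joint speeds; "tau": joint torques, N m; "eef_pos": TCP position; "eef_rot": TCP orientation; "wrist_force": force on the tool from outside, world axes, zero at the start; "wrist_torque": the same for the moment, N m; "gripper_width": finger opening in m; "grip_force": force on a finger pad.
Only numpy, scipy, OpenCV 4.12 (cv2) and the standard library are available. Lean on these libraries where they do the work, as an engineer would, in place of code of your own. Each camera call takes 0.05 s, during which the arm holds its last target. There are 200 camera calls.

## Working session

There is one attempt and no reset: what is moved stays moved. The work goes in short steps, Python scripts to look and compute and a tool call to move; the robot and the scene stay as the last step left them, time stands still between calls to the robot, and variables do not carry over. Pictures are saved under pics/ and viewed, at most 10 in all, crops included, and the job is handed in when it is done.

Besides the shell and the picture viewer there is one more tool, called after ">>>" by a JSON object that holds its "op" and its "data". arm_command: Moves the arm, as the interface text tells. Its arguments: {"type":"object","properties":{"grip":{"type":"array"},"linear":{"type":"array"},"twist":{"type":"array"}},"required":["grip","linear","twist"]}

```bash
mkdir -p pics
cat > h.py <<'E'
import numpy as np, cv2
from plant import *
from scipy.spatial.transform import Rotation as Ro
def cloud(im):
    K=im["intrinsics"];z=im["z_map"];v,u=np.indices(z.shape)
    P=np.stack([(u-K[0,2])*z/K[0,0],(v-K[1,2])*z/K[1,1],z],-1)
    if "R" in im: return (P-im["t"])@im["R"]
    T=im["tool_from_camera"];s=im["state"];P=P@T[:3,:3].T+T[:3,3]
    return P@Ro.from_euler('xyz',s["eef_rot"],degrees=True).as_matrix().T+s["eef_pos"]
def wrist():
    s=observe();im=get_image("wrist");im["state"]=s;return im
E
python3 - <<'E'
from h import *
a=get_image("scene");b=get_image("side")
cv2.imwrite("pics/scene.png",a["color"]);cv2.imwrite("pics/side.png",b["color"])
for n,im in(("scene",a),("side",b)):
    C=cloud(im)
    for q in("scoop_grip","nut_a","bowl_blue"):
        for r in silhouettes(q,im):
            m=r["pixels"]&(im["z_map"]>0);P=C[m]
            print(n,q,round(r["confidence"],2),np.round(r["point"]),m.sum(),np.median(P,0).round(3),P.min(0).round(3),P.max(0).round(3),np.median(im["color"][m],0)) if m.sum() else None
print(observe())
E
```

```text
scene scoop_grip 0.79 [243. 203.] 1669 [ 0.564 -0.229  0.013] [ 0.507 -0.33  -0.003] [ 0.627 -0.157  0.114] [210. 205. 207.]
scene scoop_grip 0.71 [196. 175.] 589 [ 0.586 -0.379  0.009] [ 0.534 -0.449 -0.005] [ 0.621 -0.351  0.083] [149. 149. 162.]
scene nut_a 0.43 [258. 237.] 83 [ 0.61  -0.109  0.032] [ 0.598 -0.127  0.02 ] [ 0.62  -0.101  0.04 ] [ 55.  76. 112.]
scene nut_a 0.41 [271. 228.] 102 [ 0.575 -0.111  0.03 ] [ 0.56  -0.127  0.017] [ 0.587 -0.1    0.04 ] [ 58.5  79.5 117. ]
scene bowl_blue 0.67 [337. 310.] 2348 [0.616 0.157 0.025] [ 0.543  0.094 -0.001] [0.69  0.229 0.065] [148. 119.  95.]
scene bowl_blue 0.56 [464. 303.] 2344 [0.417 0.341 0.026] [ 0.336  0.285 -0.006] [0.498 0.407 0.064] [ 51.   57.  182.5]
side scoop_grip 0.87 [345. 349.] 2314 [ 0.558 -0.231  0.013] [ 0.515 -0.273  0.006] [ 0.616 -0.153  0.11 ] [204.  206.  209.5]
side scoop_grip 0.83 [371. 449.] 2847 [ 0.579 -0.387  0.004] [ 0.533 -0.434 -0.001] [ 0.621 -0.314  0.08 ] [164. 166. 175.]
side nut_a 0.63 [360. 300.] 159 [ 0.606 -0.121  0.03 ] [ 0.594 -0.128  0.016] [ 0.618 -0.109  0.04 ] [ 51.  73. 109.]
sid
[... 567 characters left out ...]
0.  74. 110.]
{'t': 0.4, 'joint_positions': array([-7.97596098e+01,  5.00065274e+00,  7.85492582e+01,  1.45005404e-03,
        9.64634405e+01, -5.90854859e+00]), 'dq': array([-0.03278775, -0.00164349, -0.15015888, -0.00386364, -0.01114541,
       -0.00886852]), 'tau': array([-1.45001337e-03, -3.51156592e+01, -3.12939262e+01, -1.04224839e-04,
        2.69923126e-03, -6.67525470e-06]), 'eef_pos': array([ 0.15295323, -0.52823374,  0.23117477]), 'eef_rot': array([-1.79986868e+02, -2.80763554e-03,  1.61491015e+01]), 'wrist_force': array([-0.17271105,  0.10319215, -0.12435623]), 'wrist_torque': array([ 0.0013642 , -0.02181467,  0.02513346]), 'grip_force': 0.0, 'gripper_width': 0.08523136266717796}
```

View pics/scene.png

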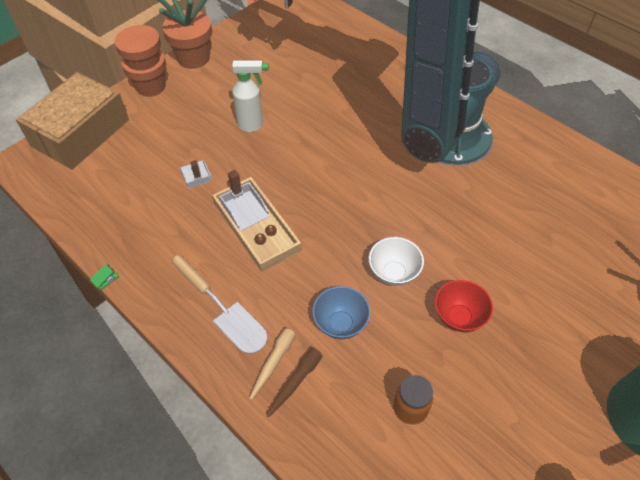

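View pics/side.png

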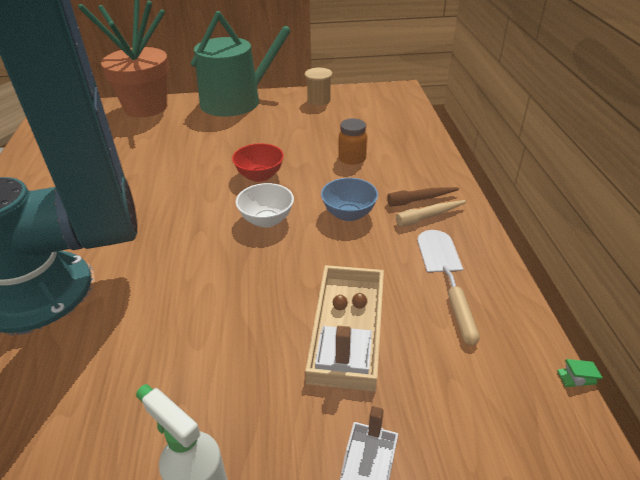

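Scene picture: two scoops, the larger in the tray at (243,203) and the smaller loose at (196,175). The one in the tray is meant because it is larger and stands in the wooden tray. Bowls: blue (341,312), white (396,262), red (464,305). The nuts are at (258,237) and (271,228).

Run:
```python
from h import *
from scipy.optimize import least_squares
R={}
for n in("scene","side"):
    im=get_image(n);C=cloud(im);z=C[...,2];c=im["color"].astype(int);hsv=cv2.cvtColor(im["color"],cv2.COLOR_BGR2HSV)
    # handle
    m=(z>.055)&(z<.115)&(abs(C[...,0]-.565)<.05)&(abs(C[...,1]+.25)<.06)
    P=C[m];print(n,"handle",m.sum(),P.min(0).round(3),P.max(0).round(3)); t=P[P[:,2]>.102];print(" top",len(t),t.mean(0).round(3))
    # tray rim
    m=(z>.029)&(z<.04)&(abs(C[...,0]-.58)<.1)&(C[...,1]>-.32)&(C[...,1]<-.03)&(hsv[...,0]>10)&(hsv[...,0]<28)&(hsv[...,2]>150)
    P=C[m][:,:2].astype(np.float32);r=cv2.minAreaRect(P);b=cv2.boxPoints(r);print(" tray",len(P),np.round(r[0],3),np.round(r[1],3),r[2]);print(b.round(3).tolist())
    # bowl rims
    for nm,(x,y) in dict(blue=(.62,.18),white=(.45,.18)).items():
        m=(z>.048)&(z<.062)&(np.hypot(C[...,0]-x,C[...,1]-y)<.11)
        P=C[m][:,:2]
        f=least_squares(lambda p:np.hypot(P[:,0]-p[0],P[:,1]-p[1])-.060,[x,y],loss='soft_l1',f_scale=.003);print(" ",nm,len(P),f.x.round(3),round(np.sqrt(f.cost*2/len(P)),4))
    if n=="side": cv2.imwrite("pics/crop.png",cv2.resize(im["color"][240:480,270:450],None,fx=2.5,fy=2.5,interpolation=cv2.INTER_CUBIC))
```

```text
scene handle 217 [ 0.546 -0.266  0.055] [ 0.571 -0.237  0.113]
 top 69 [ 0.558 -0.251  0.107]
 tray 707 [ 0.579 -0.16 ] [0.248 0.113] 76.31734466552734
[[0.4950000047683716, -0.2669999897480011], [0.6039999723434448, -0.2939999997615814], [0.6629999876022339, -0.05299999937415123], [0.5529999732971191, -0.026000000536441803]]
  blue 493 [0.63  0.169] 0.0023
  white 482 [0.448 0.169] 0.0047
side handle 482 [ 0.546 -0.265  0.055] [ 0.57  -0.241  0.111]
 top 188 [ 0.557 -0.253  0.107]
 tray 1374 [ 0.58  -0.158] [0.246 0.11 ] 76.58866882324219
[[0.49799999594688416, -0.26499998569488525], [0.6050000190734863, -0.29100000858306885], [0.6620000004768372, -0.050999999046325684], [0.5550000071525574, -0.026000000536441803]]
  blue 543 [0.629 0.168] 0.0023
  white 585 [0.447 0.168] 0.0047
```

View pics/crop.png

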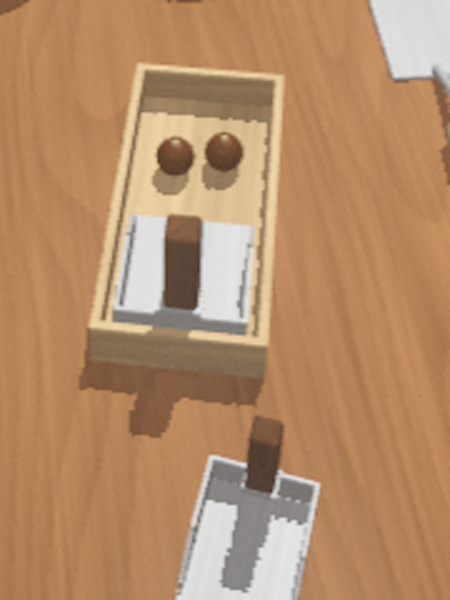

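The crop confirms it: the large scoop in the tray has its handle at (183,260), and the two nuts lie ahead of it at (175,155) and (225,150). The smaller loose scoop is below. Next I check the path for the spray bottle.

```bash
cat >> h.py <<'E'
def delta(pos,rot):
    s=observe();R0=Ro.from_euler('xyz',s["eef_rot"],degrees=True)
    R1=Ro.from_euler('xyz',rot,degrees=True)
    print("lin",R0.inv().apply(np.array(pos)-s["eef_pos"]).round(4).tolist(),"twist",np.degrees((R0.inv()*R1).as_rotvec()).round(2).tolist())
E
python3 - <<'E'
from h import *
C=cloud(get_image("scene"));m=(C[...,2]>.05)&(C[...,2]<.35)&(C[...,1]<-.27)&(C[...,0]>.2)&(C[...,0]<.7)&(C[...,1]>-.6)
P=C[m]
H,xe,ye=np.histogram2d(P[:,0],P[:,1],bins=[np.arange(.2,.71,.05),np.arange(-.6,-.26,.05)])
print(H.astype(int)); 
q=P[P[:,2]>.1];print(q.min(0),q.max(0),len(q))
delta([.557,-.2515,.16],[180,0,76.5])
E
```

```text
[[  0   0   0   0   0   0]
 [  0   0   0   0   0   0]
 [  0   0   1 496  78   0]
 [  0   0  41 881  11   0]
 [  0   0   0   0   0   0]
 [  0   0   0   0   0   0]
 [  0   0   0   0   0   0]
 [  0   0   0   0  83   0]
 [  0   0   0   0   0   0]
 [  0   0   0   0   0   0]]
[ 0.30082069 -0.46555722  0.10006973] [ 0.38773581 -0.38427316  0.21579153] 1147
lin [0.4651, -0.1535, 0.0713] twist [0.01, 0.0, -60.35]
```

>>> {"op": "arm_command", "data": {"grip": [0.085,0.085,0.085,0.085,0.085,0.085,0.085,0.085,0.085,0.085], "linear": [[0,0,-0.04],[0,0,-0.08],[0,0,-0.12],[0.04,-0.013,-0.12],[0.08,-0.026,-0.12],[0.12,-0.04,-0.12],[0.16,-0.053,-0.12],[0.2,-0.066,-0.12],[0.24,-0.08,-0.12],[0.28,-0.092,-0.12]], "twist": [[0,0,0],[0,0,-6],[0,0,-12],[0,0,-18],[0,0,-24],[0,0,-30],[0,0,-36],[0,0,-42],[0,0,-48],[0,0,-54]]}}

```text
t: 1.38
eef_pos: [0.395, -0.3622, 0.3517]
eef_rot: [180.0, 0.0, 70.4]
wrist_force: [0.3, -1.9, 0.4]
gripper_width: 0.0851
grip_force: 0.0
```

Run:
```python
from h import *
delta([.557,-.2515,.16],[180,0,76.5]);print(observe()["joint_positions"].round(1))
```

```text
lin [0.1587, 0.1154, 0.1917] twist [0.04, 0.03, -6.07]
[-48.6   3.6  66.4  -0.  109.9 -29. ]
```

>>> {"op": "arm_command", "data": {"grip": [0.085,0.085,0.085,0.085,0.085,0.085,0.085,0.085,0.085,0.085], "linear": [[0.032,0.023,0.02],[0.063,0.046,0.04],[0.095,0.069,0.06],[0.12,0.09,0.085],[0.14,0.103,0.11],[0.158,0.115,0.13],[0.158,0.115,0.15],[0.158,0.115,0.17],[0.158,0.115,0.18],[0.158,0.115,0.18]], "twist": [[0,0,-2],[0,0,-4],[0,0,-6.3],[0,0,-6.3],[0,0,-6.3],[0,0,-6.3],[0,0,-6.3],[0,0,-6.3],[0,0,-6.3],[0,0,-6.3]]}}

```text
t: 2.22
eef_pos: [0.5541, -0.2533, 0.1677]
eef_rot: [-179.6, -0.1, 76.5]
wrist_force: [0.4, 0.0, 1.2]
gripper_width: 0.0851
grip_force: 0.0
```

Run:
```python
from h import *
im=wrist();C=cloud(im);cv2.imwrite("pics/w1.png",im["color"])
for q in("scoop_grip","nut_a"):
    for r in silhouettes(q,im):
        m=r["pixels"]&(im["z_map"]>0);P=C[m]
        if m.sum(): print(q,round(r["confidence"],2),np.round(r["point"]),np.median(P,0).round(3),P.min(0).round(3),P.max(0).round(3))
z=C[...,2];m=(z>.095)&(z<.115);P=C[m]
print(len(P),P.mean(0),P.min(0),P.max(0),cv2.minAreaRect(P[:,:2].astype(np.float32)))
delta([.557,-.2515,.067],[180,0,76.5])
```

```text
scoop_grip 0.77 [331. 176.] [ 0.565 -0.219  0.009] [ 0.509 -0.3   -0.001] [ 0.619 -0.156  0.108]
scoop_grip 0.63 [389. 364.] [ 0.578 -0.378  0.01 ] [ 0.533 -0.449 -0.002] [ 0.623 -0.351  0.077]
nut_a 0.76 [355.  10.] [ 0.604 -0.121  0.029] [ 0.593 -0.128  0.005] [ 0.62  -0.109  0.037]
nut_a 0.61 [306.  20.] [ 0.572 -0.117  0.03 ] [ 0.558 -0.128  0.006] [ 0.586 -0.098  0.037]
1592 [ 0.55802983 -0.25067414  0.10523201] [ 0.54550483 -0.26408411  0.09514962] [ 0.5701004  -0.23952822  0.10846588] ((0.5579360127449036, -0.2520160377025604), (0.022014807909727097, 0.021714530885219574), 76.9578857421875)
lin [0.0037, -0.0001, 0.106] twist [0.14, 0.05, -0.09]
```

View pics/w1.png

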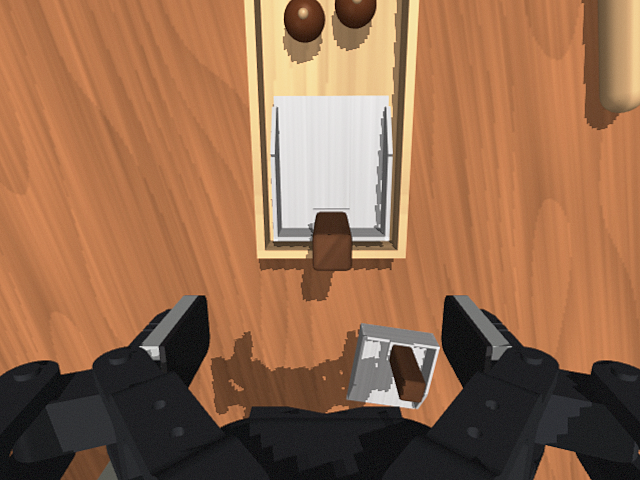

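The wrist view shows the handle top at (332,240), centred between the fingers. The scoop lies straight in the tray, with both nuts ahead of it at (306,20) and (355,10).

>>> {"op": "arm_command", "data": {"grip": [0.085,0.085,0.085,0.085,0.085,0.085], "linear": [[0,0,0.015],[0,0,0.03],[0,0,0.045],[0,0,0.055],[0,0,0.055],[0,0,0.055]], "twist": [[0,0,0],[0,0,0],[0,0,0],[0,0,0],[0,0,0],[0,0,0]]}}

```text
t: 2.87
eef_pos: [0.5557, -0.2546, 0.1171]
eef_rot: [180.0, 0.0, 76.4]
wrist_force: [0.1, 0.6, 0.3]
gripper_width: 0.0853
grip_force: 0.0
```

Run:
```python
from h import *
delta([.558,-.252,.062],[180,0,76.8]);print(observe()["joint_positions"].round(1), observe()["eef_pos"])
```

```text
lin [0.0031, 0.0016, 0.0551] twist [0.05, 0.02, -0.38]
[-29.9  15.4  79.6  -0.   85.  -16.3] [ 0.55569543 -0.2546009   0.11709865]
```

>>> {"op": "arm_command", "data": {"grip": [0.085,0.085,0.085,0.085,0.085,0.0,0.0,0.0,0.0,0.0], "linear": [[0.003,0.0015,0.015],[0.003,0.0015,0.03],[0.003,0.0015,0.045],[0.003,0.0015,0.055],[0.003,0.0015,0.055],[0.003,0.0015,0.055],[0.003,0.0015,0.055],[0.003,0.0015,0.055],[0.003,0.0015,0.055],[0.003,0.0015,0.055]], "twist": [[0,0,-0.3],[0,0,-0.3],[0,0,-0.3],[0,0,-0.3],[0,0,-0.3],[0,0,-0.3],[0,0,-0.3],[0,0,-0.3],[0,0,-0.3],[0,0,-0.3]]}}

```text
t: 3.7
eef_pos: [0.5582, -0.2519, 0.0623]
eef_rot: [179.9, 0.0, 76.7]
wrist_force: [-0.1, 0.7, 0.1]
gripper_width: 0.0253
grip_force: 0.0
```

Run:
```python
from h import *
s=observe();print(s)
```

```text
{'t': 3.7, 'joint_positions': array([-2.95935045e+01,  1.78098101e+01,  8.30424788e+01, -5.39630133e-03,
        7.90515853e+01, -1.63371688e+01]), 'dq': array([ 0.0461265 ,  0.2694188 ,  0.38432847,  0.02950205, -0.08660895,
        0.09204927]), 'tau': array([-4.42384495e-03, -4.25895095e+01, -2.91842204e+01, -6.10464595e-04,
       -8.44258029e-03, -1.30392371e-05]), 'eef_pos': array([ 0.55816906, -0.25194393,  0.0622828 ]), 'eef_rot': array([1.79909246e+02, 3.21249325e-02, 7.67446593e+01]), 'wrist_force': array([-0.12221519,  0.71631272,  0.05452228]), 'wrist_torque': array([0.02594703, 0.01245503, 0.01024894]), 'grip_force': 0.0, 'gripper_width': 0.025339439347292943}
```

>>> {"op": "arm_command", "data": {"grip": [0.0,0.0,0.0,0.0,0.0,0.0,0.0,0.0], "linear": [[0,0,0],[0,0,0],[0,0,0],[0.008,0,0],[0.018,0,0],[0.028,0,0],[0.034,0,0],[0.036,0,0]], "twist": [[0,0,0],[0,0,0],[0,0,0],[0,0,0],[0,0,0],[0,0,0],[0,0,0],[0,0,0]]}}

```text
t: 4.37
eef_pos: [0.5668, -0.2156, 0.0623]
eef_rot: [179.9, 0.1, 76.8]
wrist_force: [-1.1, -4.1, 5.7]
gripper_width: 0.0211
grip_force: 59.5
```

```bash
cat > look.py <<'E'
from h import *
import sys
o=np.array([.558,-.252]);a=np.radians(76.7);X=np.array([np.cos(a),np.sin(a)]);Y=np.array([-X[1],X[0]])
def rep(n):
    im=wrist() if n=="wrist" else get_image(n);C=cloud(im)
    for r in silhouettes("nut_a",im):
        m=r["pixels"]&(im["z_map"]>0);P=C[m]
        if m.sum():
            c=(P.min(0)+P.max(0))/2;d=c[:2]-o;print(n,round(r["confidence"],2),np.round(r["point"]),c.round(3),"ztop",P[:,2].max().round(3),"sx,sy",(d@X).round(3),(d@Y).round(3))
    return im,C
if __name__=="__main__":
    for n in sys.argv[1:]: rep(n)
    s=observe();print({k:np.round(s[k],3) for k in("eef_pos","eef_rot","wrist_force","wrist_torque","gripper_width","grip_force")})
E
python3 look.py scene wrist
```

```text
scene 0.63 [271. 227.] [ 0.574 -0.114  0.028] ztop 0.039 sx,sy 0.138 0.016
scene 0.6 [258. 239.] [ 0.609 -0.111  0.028] ztop 0.038 sx,sy 0.149 -0.017
wrist 0.88 [362.  30.] [ 0.607 -0.113  0.022] ztop 0.038 sx,sy 0.147 -0.015
wrist 0.71 [285.  48.] [ 0.572 -0.113  0.021] ztop 0.038 sx,sy 0.138 0.018
{'eef_pos': array([ 0.567, -0.215,  0.062]), 'eef_rot': array([ 1.7990e+02, -3.0000e-03,  7.6823e+01]), 'wrist_force': array([-0.547, -0.981,  5.463]), 'wrist_torque': array([-0.227,  0.107,  0.005]), 'gripper_width': np.float64(0.021), 'grip_force': np.float64(59.655)}
```

>>> {"op": "arm_command", "data": {"grip": [0.0,0.0,0.0,0.0,0.0,0.0,0.0,0.0,0.0,0.0], "linear": [[0.01,0,0],[0.02,0,0],[0.03,0,0],[0.04,0,0],[0.05,0,0],[0.06,0,0],[0.067,0,0],[0.073,0,0],[0.077,0,0],[0.08,0,0]], "twist": [[0,0,0],[0,0,0],[0,0,0],[0,0,0],[0,0,0],[0,0,0],[0,0,0],[0,0,0],[0,0,0],[0,0,0]]}}

```text
t: 5.4
eef_pos: [0.5849, -0.1382, 0.0622]
eef_rot: [179.9, 0.1, 76.8]
wrist_force: [-1.9, -3.4, 5.8]
gripper_width: 0.0216
grip_force: 59.6
```

```bash
python3 look.py scene side wrist
```

```text
scene 0.66 [283. 243.] [ 0.584 -0.063  0.027] ztop 0.042 sx,sy 0.19 0.018
scene 0.46 [270. 251.] [ 0.619 -0.065  0.032] ztop 0.041 sx,sy 0.196 -0.016
wrist 0.9 [359. 103.] [ 0.62  -0.065  0.022] ztop 0.037 sx,sy 0.196 -0.017
wrist 0.61 [288. 102.] [ 0.585 -0.058  0.023] ztop 0.038 sx,sy 0.195 0.018
{'eef_pos': array([ 0.585, -0.138,  0.062]), 'eef_rot': array([ 1.79907e+02, -3.00000e-03,  7.68150e+01]), 'wrist_force': array([-0.017, -1.414,  4.864]), 'wrist_torque': array([-0.309,  0.07 ,  0.012]), 'gripper_width': np.float64(0.022), 'grip_force': np.float64(59.572)}
```

The nuts sit at 0.195 along the scoop's x and the lip is at about 0.206, so both are on the pan. I tilt the lip up now so they roll to the rear.

>>> {"op": "arm_command", "data": {"grip": [0.0,0.0,0.0,0.0,0.0,0.0,0.0,0.0,0.0,0.0], "linear": [[-0.003,0,-0.002],[-0.006,0,-0.003],[-0.01,0,-0.004],[-0.013,0,-0.004],[-0.016,0,-0.005],[-0.018,0,-0.006],[-0.02,0,-0.008],[-0.02,0,-0.01],[-0.02,0,-0.015],[-0.02,0,-0.02]], "twist": [[0,3,0],[0,6,0],[0,9,0],[0,12,0],[0,15,0],[0,18,0],[0,20,0],[0,20,0],[0,20,0],[0,20,0]]}}

```text
t: 6.53
eef_pos: [0.5793, -0.1566, 0.0807]
eef_rot: [-179.9, -20.0, 76.8]
wrist_force: [-0.8, 0.6, -0.7]
gripper_width: 0.0216
grip_force: 58.7
```

Run:
```python
from look import *
rep("scene"); im,_=rep("wrist"); cv2.imwrite("pics/w2.png",im["color"])
s=observe();print(s["eef_pos"],s["eef_rot"],s["wrist_force"],s["joint_positions"].round(1))
```

```text
wrist 0.62 [289. 253.] [ 0.569 -0.134  0.069] ztop 0.092 sx,sy 0.117 0.016
wrist 0.6 [368. 257.] [ 0.604 -0.144  0.064] ztop 0.094 sx,sy 0.116 -0.02
[ 0.58018031 -0.15745872  0.0819928 ] [179.92468407 -19.96414601  76.845396  ] [ 0.56209216 -0.14862959 -1.38607399] [-30.9  18.1  82.6  19.1  85.7 -20.2]
```

View pics/w2.png

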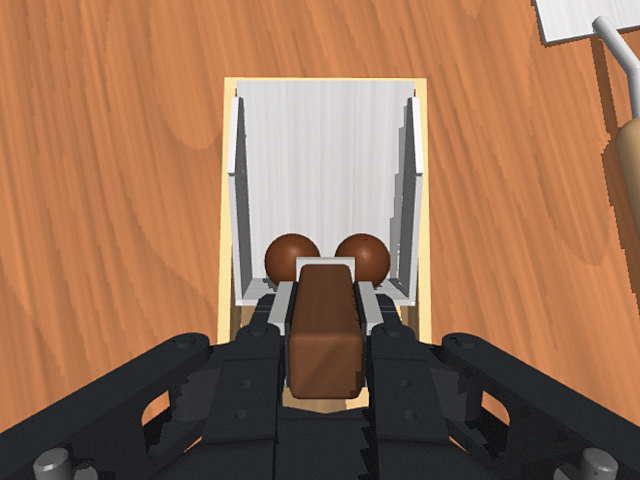

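The wrist view shows both nuts, at (289,255) and (365,258), resting against the rear wall of the lifted scoop. Next I plan the carry and the pour.

```bash
cat > pour.py <<'E'
from h import *
lipT=np.array([.09,0,.0563]);B=np.array([.630,.1685]);yaw=76.8;a=np.radians(yaw);X=np.array([np.cos(a),np.sin(a)])
def tcp(phi,z,back=.03):
    R=Ro.from_euler('xyz',[180,-phi,yaw],degrees=True)
    return np.r_[B-back*X,z]-R.apply(lipT),[180,-phi,yaw]
E
python3 - <<'E'
from pour import *
s=observe();R=Ro.from_euler('xyz',s["eef_rot"],degrees=True)
print("lift +.1 world in tool:",R.inv().apply([0,0,.1]).round(4))
for z in(.14,.11,.065):
    p,r=tcp(20,z);print(p.round(3),"dworld",(p-s["eef_pos"]).round(4));delta(p,r)
E
```

```text
lift +.1 world in tool: [ 0.0341  0.0001 -0.094 ]
[0.599 0.038 0.162] dworld [0.0193 0.1957 0.0801]
lin [0.2106, -0.0258, -0.0088] twist [0.06, 0.04, 0.04]
[0.599 0.038 0.132] dworld [0.0193 0.1957 0.0501]
lin [0.2003, -0.0258, 0.0194] twist [0.06, 0.04, 0.04]
[0.599 0.038 0.087] dworld [0.0193 0.1957 0.0051]
lin [0.185, -0.0259, 0.0617] twist [0.06, 0.04, 0.04]
```

>>> {"op": "arm_command", "data": {"grip": [0.0,0.0,0.0,0.0,0.0,0.0,0.0,0.0,0.0,0.0], "linear": [[0.005,0,-0.015],[0.014,0,-0.04],[0.024,0,-0.066],[0.034,0,-0.085],[0.05,-0.003,-0.09],[0.075,-0.006,-0.085],[0.1,-0.01,-0.075],[0.13,-0.014,-0.06],[0.155,-0.018,-0.045],[0.175,-0.021,-0.03]], "twist": [[0,0,0],[0,0,0],[0,0,0],[0,0,0],[0,0,0],[0,0,0],[0,0,0],[0,0,0],[0,0,0],[0,0,0]]}}

```text
t: 7.57
eef_pos: [0.594, 0.0001, 0.169]
eef_rot: [-180.0, -20.1, 76.8]
wrist_force: [0.1, -0.3, -2.2]
gripper_width: 0.0212
grip_force: 58.9
```

Run:
```python
from pour import *
from look import rep
im,_=rep("wrist"); im=get_image("scene");C=cloud(im);z=C[...,2]
from scipy.optimize import least_squares
m=(z>.048)&(z<.062)&(np.hypot(C[...,0]-.63,C[...,1]-.168)<.075);P=C[m][:,:2]
f=least_squares(lambda p:np.hypot(P[:,0]-p[0],P[:,1]-p[1])-.060,[.63,.168],loss='soft_l1',f_scale=.003);print(len(P),f.x)
delta(*tcp(20,.075)); print(observe()["joint_positions"].round(1),observe()["gripper_width"])
```

```text
wrist 0.7 [365. 253.] [0.617 0.014 0.149] ztop 0.177 sx,sy 0.272 0.004
wrist 0.58 [290. 252.] [0.583 0.023 0.136] ztop 0.148 sx,sy 0.274 0.039
wrist 0.23 [327. 198.] [0.611 0.044 0.107] ztop 0.215 sx,sy 0.3 0.016
494 [0.62962968 0.16876924]
lin [0.0123, -0.0022, 0.0795] twist [-0.26, -0.01, 0.11]
[-16.4  10.5  81.9  20.   89.1  -3.9] 0.021373448247358793
```

>>> {"op": "arm_command", "data": {"grip": [0.0,0.0,0.0,0.0,0.0,0.0,0.0], "linear": [[0.004,0,0.008],[0.009,-0.001,0.02],[0.014,-0.001,0.035],[0.018,-0.002,0.048],[0.021,-0.002,0.056],[0.021,-0.002,0.056],[0.021,-0.002,0.056]], "twist": [[0,0,0],[0,0,0],[0,0,0],[0,0,0],[0,0,0],[0,0,0],[0,0,0]]}}

```text
t: 8.3
eef_pos: [0.6012, 0.0351, 0.123]
eef_rot: [-179.9, -20.0, 76.7]
wrist_force: [0.1, 0.5, -1.2]
gripper_width: 0.021
grip_force: 59.0
```

Run:
```python
from pour import *
delta(*tcp(20,.1))
for p,z in((13,.09),(6,.078),(2,.07),(-1,.066),(-4,.064),(-7,.063),(-10,.063),(-13,.063),(-20,.063),(-27,.063),(-35,.063)): print(p,end=" ");delta(*tcp(p,z))
im=wrist();cv2.imwrite("pics/w3.png",im["color"])
```

```text
lin [0.0022, -0.0025, 0.0017] twist [-0.07, 0.02, -0.07]
13 lin [0.0063, -0.0025, 0.0006] twist [-0.07, -6.98, -0.07]
6 lin [0.0109, -0.0025, 0.0023] twist [-0.08, -13.98, -0.06]
2 lin [0.0137, -0.0025, 0.0049] twist [-0.08, -17.98, -0.06]
-1 lin [0.0167, -0.0025, 0.0052] twist [-0.08, -20.98, -0.06]
-4 lin [0.0205, -0.0025, 0.0038] twist [-0.08, -23.98, -0.06]
-7 lin [0.0249, -0.0025, 0.0018] twist [-0.08, -26.98, -0.05]
-10 lin [0.0297, -0.0025, -0.001] twist [-0.09, -29.98, -0.05]
-13 lin [0.0347, -0.0025, -0.0034] twist [-0.09, -32.98, -0.05]
-20 lin [0.0468, -0.0025, -0.0082] twist [-0.09, -39.98, -0.04]
-27 lin [0.0593, -0.0026, -0.0114] twist [-0.09, -46.98, -0.04]
-35 lin [0.074, -0.0026, -0.0132] twist [-0.1, -54.98, -0.03]
```

View pics/w3.png

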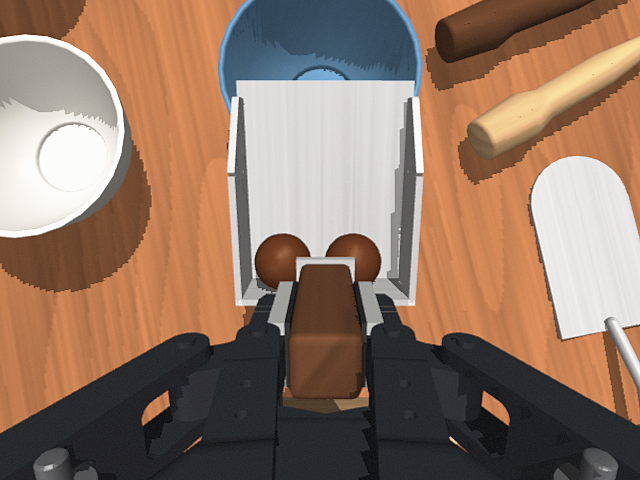

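The wrist view shows both nuts still at the rear of the scoop, at (283,258) and (353,258). The lip is centred over the blue bowl at (320,80), so I pour.

>>> {"op": "arm_command", "data": {"grip": [0.0,0.0,0.0,0.0,0.0,0.0,0.0,0.0,0.0,0.0], "linear": [[0.006,-0.0015,0.0005],[0.011,-0.0025,0.002],[0.0135,-0.0025,0.005],[0.017,-0.0025,0.005],[0.0205,-0.0025,0.004],[0.025,-0.0025,0.002],[0.0297,-0.0025,-0.001],[0.0347,-0.0025,-0.0034],[0.0347,-0.0025,-0.0034],[0.0347,-0.0025,-0.0034]], "twist": [[0,-7,0],[0,-14,0],[0,-18,0],[0,-21,0],[0,-24,0],[0,-27,0],[0,-30,0],[0,-33,0],[0,-33,0],[0,-33,0]]}}

```text
t: 9.18
eef_pos: [0.6071, 0.0668, 0.1396]
eef_rot: [179.9, 12.9, 76.8]
wrist_force: [0.8, -0.2, -1.3]
gripper_width: 0.0216
grip_force: 59.0
```

```bash
python3 look.py wrist scene side
python3 - <<'E'
from pour import *
for p,z in((-13,.063),(-20,.063),(-27,.063),(-35,.063)): print(p,end=" ");delta(*tcp(p,z))
E
```

```text
wrist 0.62 [361.  24.] [0.647 0.157 0.043] ztop 0.081 sx,sy 0.419 0.007
wrist 0.62 [283.  27.] [0.606 0.166 0.043] ztop 0.082 sx,sy 0.418 0.05
scene 0.46 [351. 317.] [0.62  0.187 0.03 ] ztop 0.041 sx,sy 0.441 0.041
{'eef_pos': array([0.606, 0.065, 0.139]), 'eef_rot': array([179.998,  12.98 ,  76.661]), 'wrist_force': array([ 0.186, -0.783, -1.905]), 'wrist_torque': array([ 0.147, -0.033,  0.014]), 'gripper_width': np.float64(0.021), 'grip_force': np.float64(59.032)}
-13 lin [0.0011, -0.0005, 0.0007] twist [-0.03, -0.02, -0.14]
-20 lin [0.0087, -0.0005, -0.0098] twist [-0.04, -7.02, -0.13]
-27 lin [0.0174, -0.0005, -0.0194] twist [-0.05, -14.02, -0.13]
-35 lin [0.0288, -0.0006, -0.0289] twist [-0.05, -22.02, -0.13]
```

Nuts are reaching the bowl. I tilt further to clear the pan.

>>> {"op": "arm_command", "data": {"grip": [0.0,0.0,0.0,0.0,0.0,0.0,0.0,0.0], "linear": [[0.004,0,-0.005],[0.008,0,-0.012],[0.013,0,-0.018],[0.017,0,-0.023],[0.023,0,-0.028],[0.028,0,-0.032],[0.028,0,-0.032],[0.028,0,-0.032]], "twist": [[0,-4,0],[0,-8,0],[0,-12,0],[0,-16,0],[0,-20,0],[0,-22,0],[0,-22,0],[0,-22,0]]}}

```text
t: 10.15
eef_pos: [0.6143, 0.1, 0.1631]
eef_rot: [-179.9, 35.0, 76.8]
wrist_force: [-0.9, -1.1, -2.3]
gripper_width: 0.0214
grip_force: 59.1
```

Run:
```python
from look import *
im,_=rep("wrist"); a,_=rep("scene"); b,_=rep("side")
A=cv2.resize(a["color"][250:390,270:430],(640,560));cv2.imwrite("pics/p1.png",np.hstack([cv2.resize(a["color"][240:360,280:440],(400,300)),cv2.resize(b["color"][110:260,230:430],(400,300))]))
s=observe();print(s["eef_pos"],s["eef_rot"],s["joint_positions"].round(1),s["gripper_width"])
```

```text
wrist 0.83 [294.   3.] [0.61  0.159 0.019] ztop 0.034 sx,sy 0.411 0.044
wrist 0.59 [344.  12.] [0.637 0.152 0.022] ztop 0.035 sx,sy 0.412 0.016
scene 0.66 [348. 312.] [0.614 0.17  0.029] ztop 0.039 sx,sy 0.423 0.043
scene 0.44 [334. 315.] [0.636 0.159 0.021] ztop 0.038 sx,sy 0.418 0.018
scene 0.34 [319. 284.] [0.612 0.092 0.13 ] ztop 0.262 sx,sy 0.347 0.026
side 0.64 [355. 205.] [0.638 0.158 0.032] ztop 0.036 sx,sy 0.417 0.016
[0.6142822  0.09874311 0.16447942] [179.94190029  34.95984469  76.63115407] [ 18.5  28.7  63.1 -30.5 106.1  27.9] 0.021485345732680045
```

View pics/p1.png

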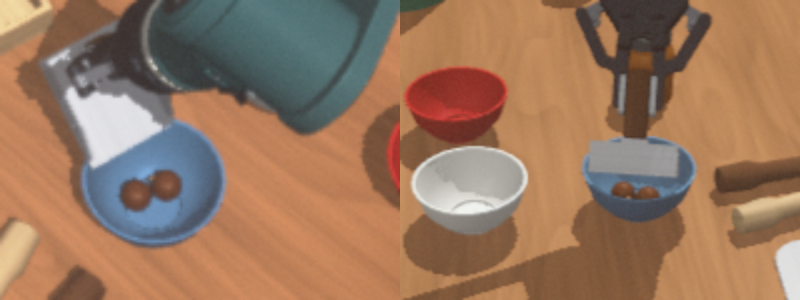

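Both nuts lie in the blue bowl (left crop (150,188), right crop (635,190)) and the scoop is empty. I raise, level and carry the scoop back to the tray.

Run:
```python
from h import *
delta([.6143,.0987,.26],[180,35,76.8]);delta([.60,.03,.26],[180,0,76.8]);delta([.565,-.222,.20],[180,0,76.8])
```

```text
lin [-0.0548, 0.0001, -0.0783] twist [-0.04, -0.04, -0.14]
lin [-0.1123, 0.002, -0.0381] twist [0.0, 34.96, -0.15]
lin [-0.2854, 0.0261, 0.1563] twist [0.0, 34.96, -0.15]
```

>>> {"op": "arm_command", "data": {"grip": [0.0,0.0,0.0,0.0,0.0,0.0,0.0,0.0,0.0,0.0], "linear": [[-0.01,0,-0.015],[-0.025,0,-0.035],[-0.04,0,-0.057],[-0.055,0,-0.075],[-0.075,0.001,-0.065],[-0.095,0.002,-0.05],[-0.112,0.002,-0.038],[-0.14,0.006,-0.008],[-0.165,0.009,0.018],[-0.19,0.013,0.045]], "twist": [[0,0,0],[0,0,0],[0,5,0],[0,10,0],[0,15,0],[0,20,0],[0,25,0],[0,30,0],[0,35,0],[0,35,0]]}}

```text
t: 11.28
eef_pos: [0.5838, -0.0845, 0.2375]
eef_rot: [179.8, -0.0, 76.5]
wrist_force: [0.7, 0.2, -2.2]
gripper_width: 0.021
grip_force: 59.2
```

Run:
```python
from h import *
delta([.565,-.222,.14],[180,0,76.8])
```

```text
lin [-0.1382, 0.0135, 0.0975] twist [0.2, -0.05, -0.31]
```

>>> {"op": "arm_command", "data": {"grip": [0.0,0.0,0.0,0.0,0.0,0.0,0.0,0.0,0.0], "linear": [[-0.02,0.002,0.01],[-0.045,0.005,0.025],[-0.07,0.007,0.045],[-0.095,0.01,0.065],[-0.115,0.012,0.08],[-0.13,0.013,0.09],[-0.138,0.0135,0.097],[-0.138,0.0135,0.097],[-0.138,0.0135,0.097]], "twist": [[0,0,0],[0,0,-0.3],[0,0,-0.3],[0,0,-0.3],[0,0,-0.3],[0,0,-0.3],[0,0,-0.3],[0,0,-0.3],[0,0,-0.3]]}}

```text
t: 12.03
eef_pos: [0.567, -0.2171, 0.1394]
eef_rot: [180.0, -0.0, 77.0]
wrist_force: [-0.8, 0.2, -1.0]
gripper_width: 0.0215
grip_force: 59.2
```

Run:
```python
from h import *
im=wrist();cv2.imwrite("pics/w4.png",im["color"]);C=cloud(im);s=im["state"]
R=Ro.from_euler('xyz',s["eef_rot"],degrees=True)
Q=R.inv().apply((C-s["eef_pos"]).reshape(-1,3)).reshape(C.shape)
m=(abs(Q[...,1])<.035)&(Q[...,0]>.03)&(Q[...,0]<.085)&(Q[...,2]<.075)&(Q[...,2]>.03)&(im["z_map"]>0)
P=Q[m];A=np.c_[P[:,0],P[:,1],np.ones(len(P))];c=np.linalg.lstsq(A,P[:,2],rcond=None)[0]
print("pan z=",c.round(4),"deg",np.degrees(c[:2]).round(2),len(P))
m=(abs(Q[...,1])<.06)&(Q[...,0]>.03)&(Q[...,0]<.12)&(Q[...,2]<.075)&(Q[...,2]>.02)&(im["z_map"]>0)
print(Q[m].min(0).round(4),Q[m].max(0).round(4))
delta([.565,-.222,.0625],[180,0,76.8])
```

```text
pan z= [-0.0012  0.0032  0.0541] deg [-0.07  0.18] 16340
[ 0.03   -0.0423  0.0238] [0.0895 0.0423 0.0568]
lin [-0.0058, -0.0014, 0.0777] twist [0.11, -0.02, 0.28]
```

View pics/w4.png

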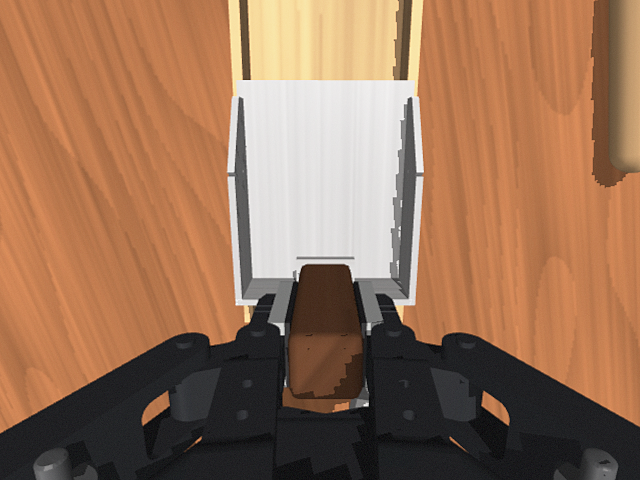

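The wrist view shows the scoop level and centred over the tray, with the lip at row 80. I lower it in two steps.

>>> {"op": "arm_command", "data": {"grip": [0.0,0.0,0.0,0.0,0.0,0.0], "linear": [[0,0,0.01],[0,0,0.02],[0,0,0.03],[0,0,0.035],[0,0,0.035],[0,0,0.035]], "twist": [[0,0,0],[0,0,0],[0,0,0],[0,0,0],[0,0,0],[0,0,0]]}}

```text
t: 12.58
eef_pos: [0.5665, -0.2168, 0.103]
eef_rot: [-179.9, -0.0, 77.1]
wrist_force: [-0.3, -0.2, -1.0]
gripper_width: 0.0216
grip_force: 59.2
```

Run:
```python
from h import *
delta([.565,-.222,.0625],[180,0,76.8]); X=np.array([np.cos(np.radians(76.7)),np.sin(np.radians(76.7))]); d=observe()["eef_pos"][:2]-[.558,-.252];print("lateral",-d[0]*X[1]+d[1]*X[0],"along",d@X)
```

```text
lin [-0.0054, -0.0002, 0.0405] twist [-0.1, -0.02, 0.27]
lateral -0.00014854833294588275 along 0.036191204617802786
```

>>> {"op": "arm_command", "data": {"grip": [0.0,0.0,0.0,0.0,0.0,0.0,0.0,0.0], "linear": [[0,0,0.01],[0,0,0.02],[0,0,0.028],[0,0,0.033],[0,0,0.037],[0,0,0.04],[0,0,0.04],[0,0,0.04]], "twist": [[0,0,0.2],[0,0,0.2],[0,0,0.2],[0,0,0.2],[0,0,0.2],[0,0,0.2],[0,0,0.2],[0,0,0.2]]}}

```text
t: 13.25
eef_pos: [0.5669, -0.2174, 0.064]
eef_rot: [180.0, 0.0, 76.8]
wrist_force: [0.1, -0.3, -1.0]
gripper_width: 0.0212
grip_force: 59.2
```

>>> {"op": "arm_command", "data": {"grip": [0.0,0.0,0.0,0.0], "linear": [[0,0,0.001],[0,0,0.0015],[0,0,0.0015],[0,0,0.0015]], "twist": [[0,0,0],[0,0,0],[0,0,0],[0,0,0]]}}

```text
t: 13.58
eef_pos: [0.567, -0.2174, 0.0628]
eef_rot: [180.0, 0.0, 76.8]
wrist_force: [-0.5, 0.2, -1.9]
gripper_width: 0.0214
grip_force: 59.2
```

>>> {"op": "arm_command", "data": {"grip": [0.0,0.0,0.026,0.03,0.035,0.05,0.07,0.085,0.085,0.085], "linear": [[0,0,0.0007],[0,0,0.0007],[0,0,0.0007],[0,0,0.0007],[0,0,0.0007],[0,0,0.0007],[0,0,0.0007],[0,0,0.0007],[0,0,0.0007],[0,0,0.0007]], "twist": [[0,0,0],[0,0,0],[0,0,0],[0,0,0],[0,0,0],[0,0,0],[0,0,0],[0,0,0],[0,0,0],[0,0,0]]}}

```text
t: 14.42
eef_pos: [0.5668, -0.2173, 0.0618]
eef_rot: [180.0, 0.0, 76.8]
wrist_force: [-0.2, -0.1, -0.2]
gripper_width: 0.0849
grip_force: 0.0
```

>>> {"op": "arm_command", "data": {"grip": [0.085,0.085,0.085,0.085,0.085,0.085,0.085,0.085,0.085,0.085], "linear": [[0,0,-0.005],[0,0,-0.015],[0,0,-0.035],[0,0,-0.06],[0,0,-0.09],[0,0,-0.12],[0,0,-0.15],[0,0,-0.17],[0,0,-0.17],[0,0,-0.17]], "twist": [[0,0,0],[0,0,0],[0,0,0],[0,0,0],[0,0,0],[0,0,0],[0,0,0],[0,0,0],[0,0,0],[0,0,0]]}}

```text
t: 15.25
eef_pos: [0.5677, -0.2177, 0.2349]
eef_rot: [179.7, 0.1, 76.8]
wrist_force: [0.2, -0.5, -0.0]
gripper_width: 0.0851
grip_force: 0.0
```

Run:
```python
from look import *
a,C=rep("scene"); b,_=rep("side");cv2.imwrite("pics/fin.png",np.hstack([cv2.resize(a["color"][150:360,180:440],(400,323)),cv2.resize(b["color"][150:400,240:440],(400,323))]))
w=wrist();C=cloud(w);z=C[...,2];m=(z>.095)&(z<.115);P=C[m];print(len(P),P.mean(0),P.min(0),P.max(0))
print(observe()["eef_pos"],observe()["gripper_width"])
```

```text
scene 0.6 [346. 313.] [0.609 0.167 0.024] ztop 0.04 sx,sy 0.419 0.046
965 [ 0.56716022 -0.2162962   0.10528843] [ 0.55487582 -0.22933239  0.09522099] [ 0.57919885 -0.20522869  0.1080222 ]
[ 0.5661239  -0.21693969  0.22969441] 0.08515047253744969
```

View pics/fin.png

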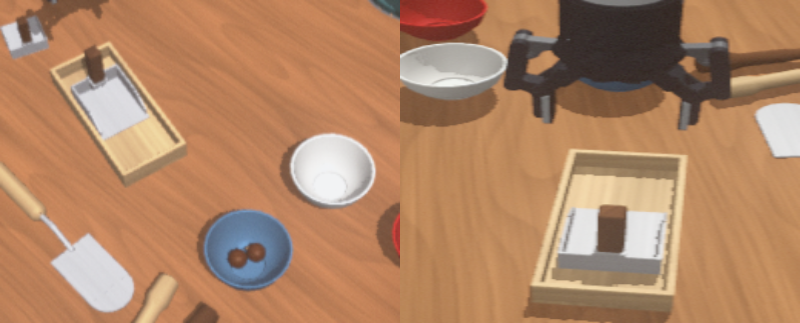

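The final view shows both nuts in the blue bowl (left crop (247,255)). The scoop stands upright and released in the tray (left crop (95,70), right crop (612,230)), and the gripper is clear above it.

```bash
python3 -c "
from plant import *
print(job_done())"
```

```text
the job is handed in; nothing more can be done
None
```

Both macadamia nuts are in the blue bowl, the scoop stands upright and released in the tray with the gripper clear of it, and I handed the job in after about 15 s of robot time.

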